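# Shuttle to the mark, cover on the dowels, hold it down

## Task

The jig on the shuttle carriage has just been filled with chips: swing its orange clamp lever open, slide the carriage out from under the feeder until its red pointers stand at the blue tape marks, and swing the lever back to clamp it there. Then fit the tan cover plate over the jig's two upright locating pins, so that it drops on, and press it fully down against its springs, leaving the other things on the bench where they are. Finish while still holding the cover pressed down: do not let go of it.

Things in the scene. Friction and masses are not known exactly. Their poses are not given: they have to be found in the camera images.
- clamp_lever (a joint): Angle of the orange clamp lever about its upright axis, rad. 0 = swung fully away from the robot, clamped; grows as it swings towards the robot (clockwise from above) to its stop at 1.2, open. Below about 0.5 the brake bites (holds well over 25 N at 0); above 0.6 the carriage is free. It stays where it is left; turning takes 3 to 5 N at the knob.
- lever_knob (a point): Upright orange knob on the lever's end: cylinder 18 mm across, 64 to 100 mm above the bench, this point on its axis at 90 mm. The lever arm under it is 14 mm wide, top 64 mm above the bench. In mark's axes the knob lies 70 mm x (-sin(a - 0.3), -cos(a - 0.3)) from the lever's axis (a: joint value), and that axis 91 mm on the -y side of nest.
- carriage (a joint): Travel of the carriage along its straight rail, m: 0 = under the feeder, growing towards -y of mark (the robot's right) up to 0.29. 2 kg; unclamped it slides at about 3 N and stays where it is left. Its table is 120 (across the rail) x 150 mm, 36 to 48 mm above the bench. Move it by the lever's knob once open, or push it.
- pointer (a point): Foot of the red pointer on the robot-side edge of the carriage table, at the middle of the carriage's length, 14 mm above the bench. A second pointer is on the far side.
- mark: Blue tape mark: two strips 19 x 8 mm on the bed's ledges, one each side of the rail, middles 139 mm apart. Origin midway between them on the rail's centre line, at bench height; y runs along the rail (to the robot's left), x across it, away from the robot. The pointer is at the mark when its y in this frame is 0.
- nest (a point): Centre of the jig on the carriage, midway between its two locating pins, level with the pins' shoulders 65 mm above the bench; axes as mark. Pins at 50 mm along +y and -y, 8 mm across, round-tipped, tops 14 mm above this point. A brass spring frame, top 5 mm above this point, catches the cover; press it those 5 mm down to the shoulders (6 N rising to 13.5 N).
- cover: Tan plate 100 (x) x 130 (y) x 8 mm, 0.3 kg, flat on the bench. Origin: centre of underside. Underside dowel holes at 50 mm along +y and -y: 9.5 mm wide, 16 mm deep, one a slot 12.4 mm long in y, under round steel caps 22 mm across, 10 mm high. Fits either way round. Black bow handle along y: bar 14 mm wide, 12 high, 72 long, its middle 38 mm above the origin, 24 mm gap below.
- sieve: round steel test sieve standing flat, 124 mm across, 40 mm high. Bystander; it and the cover may have changed places. Origin: centre of its underside.
- jar_a: white screw-top jar, 68 mm across, 85 mm high, white lid. Bystander. Origin: centre of its underside.
- jar_b: white jar with green lid, 68 mm across, 85 mm high. Bystander. Origin: centre of its underside.
- wash_bottle: white plastic bottle with blue cap, 60 mm across, 160 mm high. Bystander. Origin: centre of its underside.
- chip_tray: shallow steel tray 180 x 130 x 24 mm with loose chips in it. Bystander. Origin: centre of its underside.
- brush: small dusting brush, 160 mm long, lying flat. Bystander.
- tweezers: steel tweezers, 130 mm long, lying flat. Bystander. Origin: centre of its underside.
- spare_plates: stack of flat black plates, 100 x 130 x 36 mm. Bystander. Origin: centre of its underside.
Not all that is in view belongs to the job. Leave any purple look-alike of the cover alone.

How it is judged:
By the outcome, as a careful person would: the job done as asked, in the order asked, and still so for the second after the job is handed in, while the arm keeps its last pose, push and grip.
It also fails if it takes over 58 s, if anything falls off the work surface, if the arm or the gripper's body presses on something with over 40 N, if the wrist force passes 120 N, or if a joint passes its speed limit or range.

## Robot

A 6-joint arm with a two-finger parallel gripper is mounted at the origin on the work surface. World frame = base frame: x ahead of the robot, y to its left, z up, the work surface at z = 0. Lengths are in mm, angles in rad, forces in N, time in s.
With the tool pointing down it reaches from about 325 to 775 mm from the base axis. Payload 5.5 kg.
Tool frame: the origin (TCP) lies on the mounting face of the last link; the fingertips stand 173 mm ahead of it and the grasp point (between the pads) lies 155 mm ahead of it; z points along the fingers, y is the line along which they close (so a half turn about z gives the same grasp; the last joint's range is limited). The gripper opens to 85 mm and grips with 20 to 120 N. Pads are 22 mm wide; open, the fingers measure 114 mm over their backs; the gripper's body (76 mm by 85 mm) begins 54 mm behind the grasp point. The pads swing forward as they close: fully open they stand 13 mm farther back than shut.
Start: joints at [-1.396, 0.091, 1.231, -0, 1.82, -0.057], TCP at [137.837, -583.968, 404.675] pointing down, gripper open.
Joint ranges: [-2.87, 2.87], [-0.86, 2.18], [0.17, 2.46], [-1.51, 4.65], [0.06, 2.69], [-2.65, 2.65]. Speed limits (rad/s): [2.57, 2.57, 3.01, 3.14, 3.14, 3.14].

## Interface

Orientations are given as a 3x3 rotation matrix whose columns are the frame's x, y, z axes.
In Python, from station import arm gives the robot as it stands.
- The arm moves only by the shell command python3 -m pendant 'ROWS' [FORCE]. ROWS is JSON, a list that holds one entry, the list of rows, each a list of 7 numbers: the shift along the tool's x, y, z normalised to -1 to 1, where 1 is 25 cm, then the turn, a rotation vector about the tool's x, y, z normalised to -1 to 1, where 1 is 1.5 rad, then the opening, from 0 (shut) to 1 (fully open). A call has exactly 5 rows; each row is the pose to reach, as a shift and turn from the pose commanded when the call began, along the tool's axes at that moment; what a row does not reach only later rows make up. A row lasts 1/8 s, in which the tool goes at most 62.5 mm and 10.7 degrees, less where a joint would pass 70% of its speed; a pose out of reach is approached as far as the arm can. A call with a number of a shift or a turn outside -1 to 1 is refused whole. A call with a gripper value outside its range is refused whole. The fingers move at their own pace and stop on an object; FORCE is the grip in N (left out, the last holds). Time passes only in rows, so rows that repeat a pose let the fingers close, or fill a call up. It gives the time, the measured TCP pose, the force, the opening and the grip force at its end, in the units of the state.
- arm.observe(): the state, without advancing time (a new reading comes with each control period).
- arm.grab_frame(name): name is "side" or "top" or "wrist"; returns the picture (384x512x3 uint8, blue, green, red); there is no depth.
- arm.get_calibration(name): a dict with "fovy" (degrees; the focal length in pixels is half the picture's height over the tangent of half this angle, whatever the lens; pixels are square), "cx", "cy" (the principal point, pixels), "rvec" (rotation vector, rad) and "tvec" (3), from world to camera coordinates, as OpenCV has them. Camera axes: x right, y down, z forward; pixel columns grow to the right and rows downward; lengths in mm; the calibration is good to about 2 mm. A picture is of the moment at which its call begins: read the wrist's pose just before it. get_calibration takes no time and is no camera call; for the wrist camera it gives the pose at the moment of the call.
- arm.finish_job(): hands the job in; it is judged then, once.
The state is a dict: "time": time; "q": joint angles; "qvel": joint speeds; "tau": joint torques, N m; "tcp_pos": TCP position; "tool_rot": TCP orientation; "wrist_force": force on the tool from outside, world axes, zero at the start; "wrist_torque": the same for the moment, N m; "width": finger opening in mm; "gripper_force": force on a finger pad.
Only numpy, scipy, OpenCV 4.12 (cv2) and the standard library are available. Lean on these libraries where they do the work, as an engineer would, in place of code of your own. Each camera call takes 0.05 s, during which the arm holds its last target. There are 200 camera calls.

## Working session

There is one attempt and no reset: what is moved stays moved. The work goes in short steps, Python scripts to look and compute and a shell command to move; the robot and the scene stay as the last step left them, time stands still between calls to the robot, and variables do not carry over. Pictures are saved under pics/ and viewed, at most 10 in all, crops included, and the job is handed in when it is done.

```bash
mkdir -p pics; ls
python3 - <<'E'
from station import arm
import cv2
for n in ("top","side"):
    cv2.imwrite(f"pics/{n}0.png",arm.grab_frame(n)); print(n,arm.get_calibration(n))
o=arm.observe(); print(o)
E
```

```text
pics
top {'fovy': 42.56721412521307, 'cx': 252.0595795834108, 'cy': 181.5642129344291, 'rvec': array([ 2.09741229, -2.1312201 ,  0.18253449]), 'tvec': array([  39.53716579,  489.48511631, 1556.31974687])}
side {'fovy': 53.138931758774476, 'cx': 256.9445204781254, 'cy': 190.4493648700614, 'rvec': array([ 2.32513777, -0.10179466,  0.04739896]), 'tvec': array([-507.50228159,  108.93769049, 1433.39153479])}
{'time': 0.1, 'q': array([-1.39569765e+00,  9.18141561e-02,  1.23177711e+00,  1.41945166e-05,
        1.81976955e+00, -5.67019123e-02]), 'qvel': array([-0.00033399, -0.000409  , -0.0028303 ,  0.00163381, -0.00034286,
        0.00104014]), 'tau': array([ 2.60011504e-03, -4.60215712e+01, -4.19217825e+01, -5.50093023e-05,
        1.06187808e-02,  1.97707885e-05]), 'tcp_pos': array([ 137.84855741, -584.01471314,  403.63875932]), 'tool_rot': array([[ 9.73253539e-01,  2.29733459e-01, -2.94477857e-04],
       [ 2.29733620e-01, -9.73251984e-01,  1.74352864e-03],
       [ 1.13945707e-04, -1.76454689e-03, -9.99998437e-01]]), 'wrist_force': array([ 1.30346973, -0.05234858, -0.04187202]), 'wrist_torque': array([-0.03243427, -0.02076373, -0.02294591]), 'gripper_force': 0.0, 'width': 85.28899027975412}
```

View pics/top0.png

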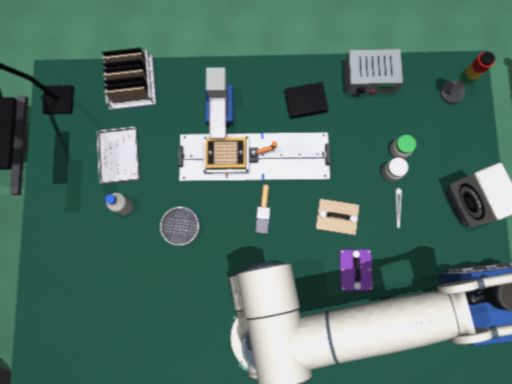

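View pics/side0.png

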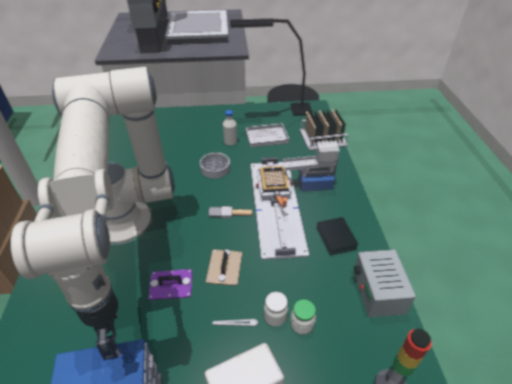

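The top view shows the jig on its carriage at (227,153) and the orange lever knob at about (274,146). The blue marks are at (263,135) and (263,178), with the rail between them. There are two cover candidates: the tan plate at (338,217) and the purple look-alike at (356,270). I choose the tan one and check both it and the lever in a close crop.

```bash
cat > h.py <<'E'
import numpy as np, cv2
from station import arm
def K(c,h=384):
    f=h/2/np.tan(np.radians(c["fovy"])/2); return np.array([[f,0,c["cx"]],[0,f,c["cy"]],[0,0,1]])
def back(c,uv,z):
    R=cv2.Rodrigues(np.array(c["rvec"]))[0]; t=np.array(c["tvec"]).ravel()
    d=R.T@np.linalg.inv(K(c))@np.array([uv[0],uv[1],1.]); o=-R.T@t
    return o+d*(z-o[2])/d[2]
def proj(c,p):
    return cv2.projectPoints(np.array(p,float).reshape(-1,3),np.array(c["rvec"]),np.array(c["tvec"]),K(c),None)[0].reshape(-1,2)
def blobs(im,lo,hi,roi,amin=3):
    x0,y0,x1,y1=roi; m=cv2.inRange(cv2.cvtColor(im[y0:y1,x0:x1],cv2.COLOR_BGR2HSV),np.array(lo),np.array(hi))
    n,_,s,ce=cv2.connectedComponentsWithStats(m)
    return [(s[i,4],(ce[i]+[x0,y0]).round(2),s[i,:4].tolist()) for i in range(1,n) if s[i,4]>=amin]
E
python3 - <<'E'
from h import *
im=arm.grab_frame("top");c=arm.get_calibration("top")
a=cv2.resize(im[120:195,170:340],None,fx=4.5,fy=4.5,interpolation=cv2.INTER_CUBIC)
b=cv2.resize(im[195:240,170:370][:,:],None,fx=3.825,fy=3.825,interpolation=cv2.INTER_CUBIC)
cv2.imwrite("pics/crop1.png",np.vstack([a,b]))
print("blue",blobs(im,(105,120,80),(125,255,255),(240,125,290,190)))
print("red",blobs(im,(0,120,80),(4,255,255),(180,125,290,190),1),blobs(im,(172,120,80),(180,255,255),(180,125,290,190),1))
print("orange",blobs(im,(5,150,120),(14,255,255),(240,125,290,190)))
print("tan",blobs(im,(8,50,120),(25,160,255),(305,190,370,245),20))
for uv,z in(((263,135.5),14),((263,177.5),14),((274,146),100),((227,153),65),((338,217),8)): print(uv,back(c,uv,z).round(1))
E
```

```text
blue [(np.int32(3), array([263., 176.]), [23, 50, 1, 3])]
red [] []
orange [(np.int32(56), array([266.98, 148.12]), [18, 17, 18, 11])]
tan [(np.int32(422), array([338.17, 207.58]), [13, 9, 41, 17]), (np.int32(493), array([336.09, 224.35]), [11, 25, 41, 19])]
(263, 135.5) [654.2  -7.   14. ]
(263, 177.5) [509.4  -4.3  14. ]
(274, 146) [593.9 -40.6 100. ]
(227, 153) [582.6 111.6  65. ]
(338, 217) [ 374.3 -247.6    8. ]
```

View pics/crop1.png

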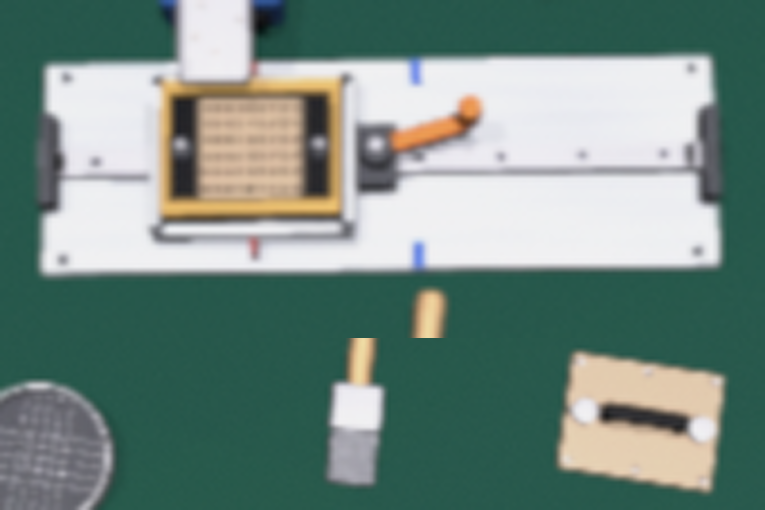

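The crop confirms the tan plate with white caps and a black handle. The carriage pointers are at (226.7,175) and the marks at (262.2,135.8) and (262.9,176.7). The knob is at (274.2,143.6), and the cover's caps are at (322.7,214.1) and (353.8,218.8).

Run:
```python
from h import *
c=arm.get_calibration("top")
for n,uv,z in (("mk far",(262.2,135.8),14),("mk near",(262.9,176.7),14),("bedTL",(180.3,134.5),14),("bedTR",(327.8,132.5),14),("knob",(274.2,143.6),100),("axis",(253.6,152.2),64),("pin+",(210.4,152.4),79),("pin-",(240.9,151.8),79),("ptr",(226.7,174.9),14),("cap1",(322.7,214.1),18),("cap2",(353.8,218.8),18)):
    print(n,back(c,uv,z).round(1))
w=arm.get_calibration("wrist");R=cv2.Rodrigues(w["rvec"])[0];o=arm.observe()
cp=-R.T@w["tvec"].ravel() if hasattr(w["tvec"],"ravel") else 0
print(w["fovy"],w["cx"],w["cy"],"cam in tool",o["tool_rot"].T@(cp-o["tcp_pos"]),(o["tool_rot"].T@R.T).round(3))
```

```text
mk far [653.2  -4.3  14. ]
mk near [512.2  -4.1  14. ]
bedTL [663.2 273.3  14. ]
bedTR [ 660.4 -225.8   14. ]
knob [601.8 -41.4 100. ]
axis [583.9  25.   64. ]
pin+ [582.1 164.3  79. ]
pin- [582.2  65.8  79. ]
ptr [520.5 116.4  14. ]
cap1 [ 383.4 -196.7   18. ]
cap2 [ 366.4 -297.    18. ]
63.309816225707635 251.42727586365106 191.4976409914915 cam in tool [65.40297608  1.32144983 29.11556823] [[-0.    -0.967 -0.256]
 [ 1.    -0.001  0.   ]
 [-0.    -0.256  0.967]]
```

```bash
cat >> h.py <<'E'
from scipy.spatial.transform import Rotation as Ro
def need(p,psi):
    "row numbers (may exceed 1) to bring TCP to p with tool x at world yaw psi, z down"
    o=arm.observe();R=o["tool_rot"];s=R.T@(np.array(p)-o["tcp_pos"])/250
    x=np.array([np.cos(psi),np.sin(psi),0]);z=np.array([0,0,-1.]);T=np.c_[x,np.cross(z,x),z]
    r=Ro.from_matrix(R.T@T).as_rotvec()/1.5
    print("need",s.round(4),r.round(4),"t",round(o["time"],2),"tcp",o["tcp_pos"].round(2),"F",o["wrist_force"].round(1),"w",round(o["width"],1),"gf",round(o["gripper_force"],1))
E
python3 -m pendant '[[[0.2,-0.15,0,0,0,-0.1,1],[0.4,-0.3,0,0,0,-0.2,1],[0.6,-0.45,0,0,0,-0.3,1],[0.757,-0.587,0,0,0,-0.4,1],[0.757,-0.587,0,0,0,-0.4,1]]]' 60
python3 -c "
from h import *
need((590,-25,400),1.565)"
```

```text
time: 0.78
tcp_pos: [290.0, -395.3, 405.1]
tool_rot: [[0.669, 0.743, 0.001], [0.743, -0.669, -0.0], [0.0, 0.001, -1.0]]
wrist_force: [-0.3, -0.9, 0.3]
width: 85.5
gripper_force: 0.0
need [ 1.9037 -0.1     0.0211] [ 7.00e-04 -1.00e-04 -4.85e-01] t 0.78 tcp [ 289.98 -395.32  405.06] F [-0.3 -0.9  0.3] w 85.5 gf 0.0
```

```bash
python3 -m pendant '[[[0.2,-0.01,0,0,0,-0.1,1],[0.45,-0.02,0,0,0,-0.2,1],[0.7,-0.04,0,0,0,-0.3,1],[0.95,-0.05,0.01,0,0,-0.4,1],[0.95,-0.05,0.01,0,0,-0.485,1]]]'
python3 -c "
from h import *
need((590,-25,400),1.565)"
```

```text
time: 1.4
tcp_pos: [441.0, -211.4, 401.4]
tool_rot: [[0.003, 1.0, -0.001], [1.0, -0.003, 0.001], [0.001, -0.001, -1.0]]
wrist_force: [-0.5, -0.6, 1.1]
width: 85.2
gripper_force: 0.0
need [0.7475 0.5939 0.0059] [-0.0005 -0.0008  0.0018] t 1.4 tcp [ 440.97 -211.43  401.37] F [-0.5 -0.6  1.1] w 85.2 gf 0.0
```

```bash
python3 -m pendant '[[[0.2,0.15,0,0,0,0,1],[0.4,0.3,0,0,0,0,1],[0.6,0.45,0,0,0,0,1],[0.747,0.594,0,0,0,0,1],[0.747,0.594,0,0,0,0,1]]]' >/dev/null
python3 -m pendant '[[[0,0,0,0,0,0,1],[0,0,0,0,0,0,1],[0,0,0,0,0,0,1],[0,0,0,0,0,0,1],[0,0,0,0,0,0,1]]]' >/dev/null
python3 -c "
from h import *
need((590,-25,400),1.565)
import pickle
c=arm.get_calibration('wrist');im=arm.grab_frame('wrist');pickle.dump((c,im),open('w1.pkl','wb'))
cv2.imwrite('pics/w1.png',cv2.resize(im,(800,600),interpolation=cv2.INTER_CUBIC))"
```

```text
need [0.0157 0.0019 0.0096] [ 0.0002  0.     -0.0041] t 2.65 tcp [589.48 -28.91 402.4 ] F [ 0.1 -0.1 -0.5] w 85.3 gf 0.0
```

View pics/w1.png

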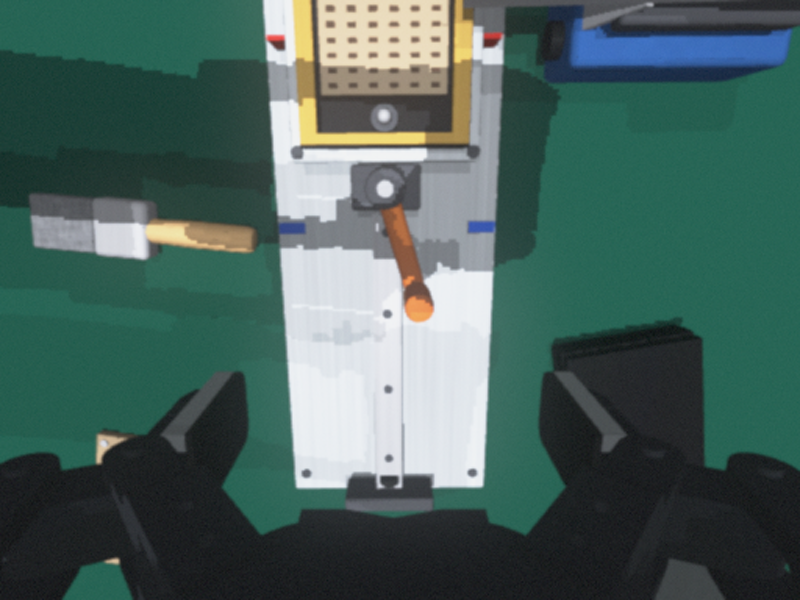

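The wrist view (800x600) shows the knob top at (420,309). The marks are at (292,228) and (481,227), the pointers at (277,41) and (490,40), and the near pin tip at (384,116).

Run:
```python
from h import *;import pickle
c,im=pickle.load(open('w1.pkl','rb'));k=1.5625
print("orange",blobs(im,(3,120,150),(16,255,255),(230,150,300,210),10))
print("blue",blobs(im,(108,100,60),(125,255,255),(170,130,330,160),10))
print("red",blobs(im,(0,150,60),(3,255,255),(160,15,330,40),6),blobs(im,(175,150,60),(180,255,255),(160,15,330,40),6))
for n,uv,z in (("knob",(420,309),100),("mkN",(292,228),14),("mkF",(481,227),14),("ptrN",(277,41),14),("ptrF",(490,40),14),("pin-",(384,116),79),("bedL",(297,487),14),("bedR",(484,487),14)):
    print(n,back(c,np.array(uv)/k,z).round(1))
```

```text
orange [(np.int32(44), array([258.82, 152.75]), [24, 0, 9, 7]), (np.int32(40), array([261.15, 178.92]), [28, 26, 8, 8]), (np.int32(216), array([267.43, 197.19]), [29, 39, 18, 17])]
blue [(np.int32(99), array([186.29, 145.57]), [8, 13, 17, 7]), (np.int32(117), array([307.87, 144.95]), [130, 12, 17, 7])]
red [(np.int32(37), array([314.86,  22.97]), [150, 6, 10, 5]), (np.int32(27), array([175.81,  24.11]), [12, 8, 9, 4])] []
knob [606.3 -44.2 100. ]
mkN [516.9  -5.8  14. ]
mkF [655.9  -6.9  14. ]
ptrN [515.1 118.8  14. ]
ptrF [657.6 117.7  14. ]
pin- [586.8  64.3  79. ]
bedL [ 506.7 -225.4   14. ]
bedR [ 666.  -227.6   14. ]
```

```bash
python3 -c "
from h import *
need((606,-43,245),1.563)"
```

```text
need [-0.0558  0.0664  0.6293] [ 0.0001  0.     -0.0026] t 2.7 tcp [589.53 -28.84 402.31] F [-0.1  0.8  0.4] w 85.4 gf 0.0
```

```bash
python3 -m pendant '[[[-0.03,0.04,0.1,0,0,0,0.7],[-0.056,0.066,0.25,0,0,-0.003,0.6],[-0.056,0.066,0.42,0,0,-0.003,0.5],[-0.056,0.066,0.55,0,0,-0.003,0.5],[-0.056,0.066,0.629,0,0,-0.003,0.5]]]' 60 >/dev/null
python3 -m pendant '[[[0,0,0,0,0,0,0.5],[0,0,0,0,0,0,0.4],[0,0,0,0,0,0,0],[0,0,0,0,0,0,0],[0,0,0,0,0,0,0]]]' 60 >/dev/null
python3 -c "
from h import *
need((606,-43,245),1.563)
import pickle
c=arm.get_calibration('wrist');im=arm.grab_frame('wrist');pickle.dump((c,im),open('w2.pkl','wb'))
cv2.imwrite('pics/w2.png',cv2.resize(im,(640,480),interpolation=cv2.INTER_CUBIC))"
```

```text
need [-0.0006  0.0011  0.0095] [0.0002 0.0002 0.0005] t 3.95 tcp [605.72 -42.86 247.37] F [-5.7 -0.5  5.1] w 16.3 gf 58.4
```

View pics/w2.png

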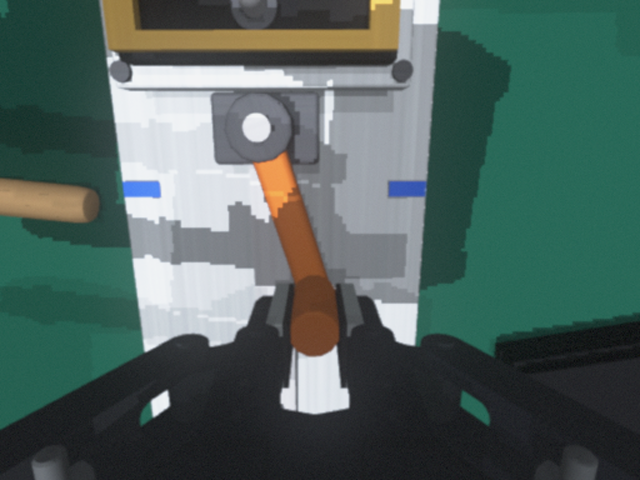

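The fingers hold the knob at (314,335) in this view, so I swing it open along its arc.

```bash
python3 -m pendant '[[[-0.009,-0.041,0,0,0,0,0],[-0.012,-0.083,0,0,0,0,0],[-0.009,-0.124,0,0,0,0,0],[0,-0.166,0,0,0,0,0],[0.015,-0.204,0,0,0,0,0]]]' 60
python3 -m pendant '[[[0.014,-0.025,0,0,0,0,0],[0.029,-0.048,0,0,0,0,0],[0.048,-0.069,0,0,0,0,0],[0.068,-0.089,0,0,0,0,0],[0.068,-0.089,0,0,0,0,0]]]' 60
python3 - <<'E'
from h import *;import pickle
need((606,-43,245),1.563)
c0,_=pickle.load(open('w2.pkl','rb'));print("knob top est",back(c0,(251.2,268),100))
c=arm.get_calibration('wrist');im=arm.grab_frame('wrist');pickle.dump((c,im),open('w3.pkl','wb'))
cv2.imwrite('pics/w3.png',cv2.resize(im,(640,480),interpolation=cv2.INTER_CUBIC))
E
```

```text
time: 4.62
tcp_pos: [556.1, -39.6, 247.4]
tool_rot: [[0.009, 1.0, 0.008], [1.0, -0.009, -0.002], [-0.002, 0.008, -1.0]]
wrist_force: [9.0, -1.9, -0.9]
width: 15.9
gripper_force: 59.4
time: 5.25
tcp_pos: [534.0, -21.8, 247.4]
tool_rot: [[0.008, 1.0, 0.008], [1.0, -0.008, -0.001], [-0.001, 0.008, -1.0]]
wrist_force: [5.4, -0.2, 0.5]
width: 16.0
gripper_force: 58.8
need [-0.0827  0.2888  0.012 ] [0.0052 0.0007 0.    ] t 5.25 tcp [533.95 -21.77 247.42] F [ 5.4 -0.2  0.5] w 16.0 gf 58.8
knob top est [606.44300954 -43.91708317 100.        ]
```

View pics/w3.png

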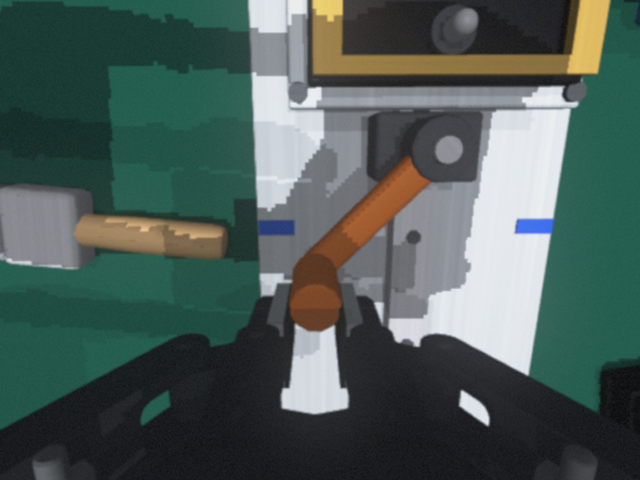

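The lever now stands open at about 1.1, with the knob at (316,305). I slide the carriage.

```bash
python3 -m pendant '[[[-0.02,0,0,0,0,0,0],[-0.06,0,0,0,0,0,0],[-0.11,0,0,0,0,0,0],[-0.17,0,0,0,0,0,0],[-0.23,0,0,0,0,0,0]]]' 60 >/dev/null
python3 -m pendant '[[[-0.06,0,0,0,0,0,0],[-0.12,0,0,0,0,0,0],[-0.18,0,0,0,0,0,0],[-0.23,0,0,0,0,0,0],[-0.255,0,0,0,0,0,0]]]' 60
python3 -m pendant '[[[0,0,0,0,0,0,0],[0,0,0,0,0,0,0],[0,0,0,0,0,0,0],[0,0,0,0,0,0,0],[0,0,0,0,0,0,0]]]' 60
python3 - <<'E'
from h import *;import pickle
c=arm.get_calibration('wrist');im=arm.grab_frame('wrist');pickle.dump((c,im),open('w4.pkl','wb'))
cv2.imwrite('pics/w4.png',cv2.resize(im,(640,480),interpolation=cv2.INTER_CUBIC))
print("blue",blobs(im,(108,80,40),(125,255,255),(0,0,512,270),6))
print("red",blobs(im,(0,120,50),(4,255,255),(0,0,512,230),4),blobs(im,(175,120,50),(180,255,255),(0,0,512,230),4))
E
```

```text
time: 6.55
tcp_pos: [533.5, -143.2, 247.4]
tool_rot: [[0.008, 1.0, 0.008], [1.0, -0.008, -0.001], [-0.001, 0.008, -1.0]]
wrist_force: [7.5, 2.5, 0.1]
width: 15.6
gripper_force: 58.8
time: 7.18
tcp_pos: [533.4, -143.5, 247.4]
tool_rot: [[0.008, 1.0, 0.008], [1.0, -0.008, -0.003], [-0.003, 0.008, -1.0]]
wrist_force: [8.3, -2.8, -0.6]
width: 15.3
gripper_force: 58.9
blue []
red [] []
```

View pics/w4.png

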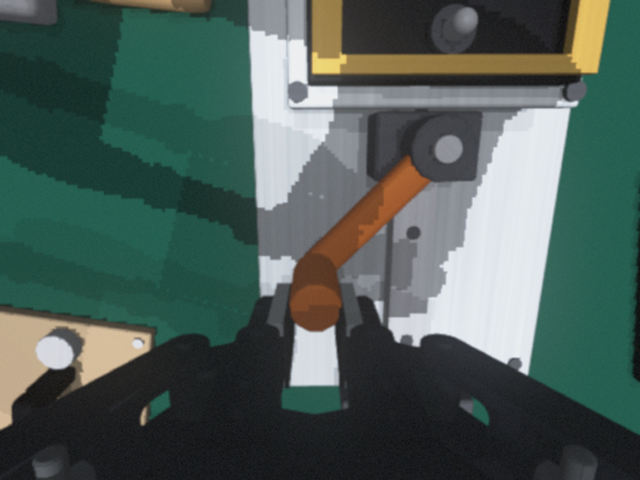

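The carriage followed the knob rigidly, but the pointers are above this view. I let go and rise to look.

```bash
python3 -m pendant '[[[0,0,0,0,0,0,0.4],[0,0,0,0,0,0,0.5],[0,0,-0.1,0,0,0,0.5],[0.15,0,-0.3,0,0,0,0.5],[0.4,0.15,-0.5,0,0,0,0.5]]]' 60 >/dev/null
python3 -m pendant '[[[0.13,0.06,-0.1,0,0,0,0.5],[0.13,0.06,-0.1,0,0,0,0.5],[0.13,0.06,-0.1,0,0,0,0.5],[0.13,0.06,-0.1,0,0,0,0.5],[0.13,0.06,-0.1,0,0,0,0.5]]]'
python3 - <<'E'
from h import *;import pickle
c=arm.get_calibration('wrist');im=arm.grab_frame('wrist');pickle.dump((c,im),open('w5.pkl','wb'))
cv2.imwrite('pics/w5.png',cv2.resize(im,(800,600),interpolation=cv2.INTER_CUBIC))
B=blobs(im,(108,80,40),(125,255,255),(0,0,512,270),6);R=blobs(im,(0,120,50),(4,255,255),(0,0,512,300),4)+blobs(im,(175,120,50),(180,255,255),(0,0,512,230),4)
for n,L in (("blue",B),("red",R)):
  for b in L: print(n,b,back(c,b[1],14).round(1))
E
```

```text
time: 8.48
tcp_pos: [574.1, -29.8, 379.3]
tool_rot: [[0.008, 1.0, -0.002], [1.0, -0.008, 0.0], [0.0, -0.002, -1.0]]
wrist_force: [-0.5, 0.4, 0.0]
width: 42.5
gripper_force: 0.0
blue (np.int32(4457), array([444.26,  26.65]), [373, 0, 139, 47]) [764.6 109.7  14. ]
blue (np.int32(82), array([330.37, 146.55]), [325, 143, 11, 8]) [659.7  -6.4  14. ]
blue (np.int32(88), array([194.2 , 146.97]), [188, 144, 13, 7]) [513.2  -5.5  14. ]
red (np.int32(33), array([195.15, 137.7 ]), [190, 136, 10, 4]) [514.8   4.3  14. ]
red (np.int32(27), array([331.11, 137.11]), [327, 136, 10, 3]) [660.    3.7  14. ]
```

View pics/w5.png

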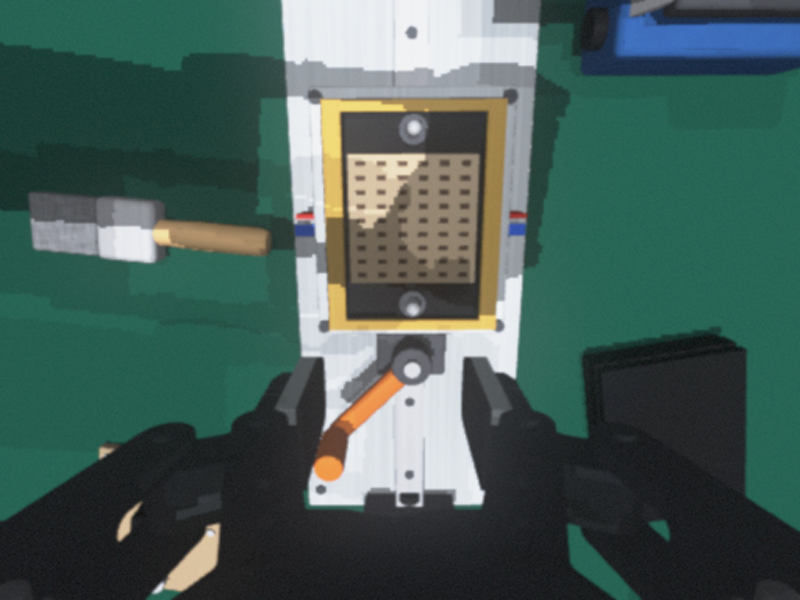

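The pointers at (305,216) and (517,215) stand about 10 mm short of the marks at (303,230) and (517,229). The knob top is at (329,468).

Run:
```python
from h import *;import pickle
c,im=pickle.load(open('w5.pkl','rb'))
for n,uv,z in (("knob",(329,468),100),("pin+",(414,127),79),("pin-",(413,302),79),("sh+",(413,131),65),("sh-",(413,307),65),("ptrN",(305,216),14),("mkN",(303,230),14),("ptrF",(517,215),14),("mkF",(517,229),14)): print(n,back(c,np.array(uv)/1.5625,z).round(1))
p=back(c,np.array((329,468))/1.5625,100); need((p[0],p[1],247),1.563)
```

```text
knob [ 536.2 -134.8  100. ]
pin+ [586.5  55.5  79. ]
pin- [586.1 -40.1  79. ]
sh+ [586.5  54.5  65. ]
sh- [586.7 -47.1  65. ]
ptrN [514.8   3.8  14. ]
mkN [512.9  -5.8  14. ]
ptrF [659.7   3.2  14. ]
mkF [660.3  -6.4  14. ]
need [-0.4219 -0.1476  0.5305] [-0.0008 -0.     -0.0003] t 8.53 tcp [574.13 -29.69 379.57] F [ 0.3 -0.5  0.3] w 42.8 gf 0.0
```

```bash
python3 -m pendant '[[[-0.15,-0.05,0.05,0,0,0,0.5],[-0.3,-0.1,0.1,0,0,0,0.5],[-0.422,-0.148,0.2,0,0,0,0.5],[-0.422,-0.148,0.35,0,0,0,0.5],[-0.422,-0.148,0.5,0,0,0,0.5]]]' 60 >/dev/null
python3 -m pendant '[[[0,0,0.03,0,0,0,0.5],[0,0,0.03,0,0,0,0.5],[0,0,0.03,0,0,0,0],[0,0,0.03,0,0,0,0],[0,0,0.03,0,0,0,0]]]' 80
python3 -m pendant '[[[-0.01,0,0,0,0,0,0],[-0.02,0,0,0,0,0,0],[-0.03,0,0,0,0,0,0],[-0.039,0,0,0,0,0,0],[-0.039,0,0,0,0,0,0]]]' 80
python3 -c "
from h import *
need((536,-144.5,247),1.563)
import pickle
c=arm.get_calibration('wrist');im=arm.grab_frame('wrist');pickle.dump((c,im),open('w6.pkl','wb'))
B=blobs(im,(3,120,60),(16,255,255),(200,190,310,290),10)
for b in B: print(b,back(c,b[1],100))
"
```

```text
time: 9.78
tcp_pos: [536.6, -134.5, 250.4]
tool_rot: [[0.007, 1.0, 0.001], [1.0, -0.007, -0.002], [-0.002, 0.001, -1.0]]
wrist_force: [-4.5, -1.7, 5.9]
width: 15.6
gripper_force: 78.1
time: 10.4
tcp_pos: [536.7, -143.8, 250.3]
tool_rot: [[0.006, 1.0, 0.002], [1.0, -0.006, -0.001], [-0.001, 0.002, -1.0]]
wrist_force: [-4.0, 2.6, 5.9]
width: 15.4
gripper_force: 78.4
need [-0.0027 -0.0028  0.0133] [0.0011 0.0003 0.0009] t 10.4 tcp [ 536.7  -143.83  250.32] F [-4.   2.6  5.9] w 15.4 gf 78.4
(np.int32(2998), array([260.25, 233.06]), [33, 0, 75, 90]) [ 541.50787552 -130.40141619  100.        ]
```

```bash
python3 -m pendant '[[[-0.028,0.031,0,0,0,-0.097,0],[-0.05,0.067,0,0,0,-0.197,0],[-0.066,0.105,0,0,0,-0.297,0],[-0.077,0.146,0,0,0,-0.397,0],[-0.082,0.188,0,0,0,-0.497,0]]]' 80
python3 -c "
from h import *
for a in (.22,.11,0,-.03):
  b=a-.3; need((585.7-70*np.sin(b)+.008*-70,-97.1-70*np.cos(b),250.3),1.563+1.075-a)
"
```

```text
time: 11.08
tcp_pos: [584.2, -164.1, 250.3]
tool_rot: [[-0.677, 0.736, 0.003], [0.736, 0.677, 0.001], [-0.001, 0.003, -1.0]]
wrist_force: [-1.5, 6.6, 5.0]
width: 15.6
gripper_force: 78.4
need [-0.0259  0.0115  0.0001] [ 0.002   0.0008 -0.0688] t 11.07 tcp [ 584.24 -164.06  250.3 ] F [-1.5  6.6  5. ] w 15.6 gf 78.4
need [-0.0435  0.0367  0.0002] [ 0.002   0.001  -0.1421] t 11.07 tcp [ 584.24 -164.06  250.3 ] F [-1.5  6.6  5. ] w 15.6 gf 78.4
need [-0.0582  0.0638  0.0003] [ 0.0019  0.0011 -0.2154] t 11.07 tcp [ 584.24 -164.06  250.3 ] F [-1.5  6.6  5. ] w 15.6 gf 78.4
need [-0.0617  0.0714  0.0003] [ 0.0019  0.0011 -0.2354] t 11.07 tcp [ 584.24 -164.06  250.3 ] F [-1.5  6.6  5. ] w 15.6 gf 78.4
```

```bash
python3 -m pendant '[[[-0.02,0.023,0,0,0,-0.073,0],[-0.038,0.048,0,0,0,-0.147,0],[-0.053,0.076,0,0,0,-0.22,0],[-0.055,0.08,0,0,0,-0.233,0],[-0.055,0.08,0,0,0,-0.233,0]]]' 80
python3 -m pendant '[[[0,0,0,0,0,0,0.35],[0,0,0,0,0,0,0.5],[0,0,-0.1,0,0,0,0.6],[0,0,-0.3,0,0,0,0.6],[0,0,-0.5,0,0,0.1,0.6]]]' 60
python3 -c "
from h import *
need((590,-30,385),1.563)"
```

```text
time: 11.7
tcp_pos: [606.9, -160.6, 250.2]
tool_rot: [[-0.886, 0.464, -0.002], [0.464, 0.886, 0.002], [0.002, 0.001, -1.0]]
wrist_force: [-11.2, 4.4, 8.9]
width: 15.2
gripper_force: 78.8
time: 12.32
tcp_pos: [607.5, -161.5, 374.0]
tool_rot: [[-0.804, 0.594, -0.0], [0.594, 0.804, 0.0], [0.0, -0.0, -1.0]]
wrist_force: [0.5, -0.6, 0.2]
width: 51.1
gripper_force: 0.0
need [ 0.3687  0.3816 -0.0441] [-0.000e+00 -1.000e-04  6.283e-01] t 12.32 tcp [ 607.48 -161.5   373.97] F [ 0.5 -0.6  0.2] w 51.1 gf 0.0
```

```bash
python3 -m pendant '[[[0.05,0.07,0,0,0,0.12,0.6],[0.15,0.15,-0.02,0,0,0.24,0.6],[0.25,0.25,-0.04,0,0,0.36,0.6],[0.369,0.382,-0.044,0,0,0.48,0.6],[0.369,0.382,-0.044,0,0,0.6,0.6]]]' >/dev/null
python3 -m pendant '[[[0,0,0,0,0,0.02,0.6],[0,0,0,0,0,0.028,0.6],[0,0,0,0,0,0.028,0.6],[0,0,0,0,0,0.028,0.6],[0,0,0,0,0,0.028,0.6]]]' >/dev/null
python3 - <<'E'
from h import *;import pickle
need((590,-30,385),1.563)
c=arm.get_calibration('wrist');im=arm.grab_frame('wrist');pickle.dump((c,im),open('w7.pkl','wb'))
cv2.imwrite('pics/w7.png',cv2.resize(im[40:340,140:400],(780,900)[0:1]+(900,),interpolation=cv2.INTER_CUBIC)[:600])
B=blobs(im,(108,80,40),(125,255,255),(120,40,400,270),6);R=blobs(im,(0,120,50),(4,255,255),(120,0,400,300),4)+blobs(im,(175,120,50),(180,255,255),(0,0,512,230),4)
for n,L in (("blue",B),("red",R)):
  for b in L: print(n,b,back(c,b[1],14).round(1))
E
```

```text
need [ 0.0006  0.0016 -0.0052] [-0.0001 -0.      0.0026] t 13.57 tcp [589.6  -30.16 383.7 ] F [ 0.4  0.6 -0.5] w 51.2 gf 0.0
blue (np.int32(210), array([378.11,  43.55]), [236, 0, 44, 8]) [718.5  96.1  14. ]
blue (np.int32(6), array([318.83, 143.33]), [197, 103, 4, 2]) [664.1  -3.3  14. ]
blue (np.int32(10), array([179.5, 149. ]), [55, 109, 10, 1]) [512.2  -8.8  14. ]
blue (np.int32(17), array([314.82, 148.71]), [188, 108, 13, 2]) [660.   -9.1  14. ]
red (np.int32(27), array([179.15, 145.15]), [54, 144, 11, 3]) [512.1  -4.6  14. ]
red (np.int32(25), array([312.72, 145.08]), [189, 144, 9, 3]) [657.5  -5.2  14. ]
red (np.int32(4), array([178.5, 147. ]), [177, 147, 4, 1]) [511.3  -6.6  14. ]
```

View pics/w7.png

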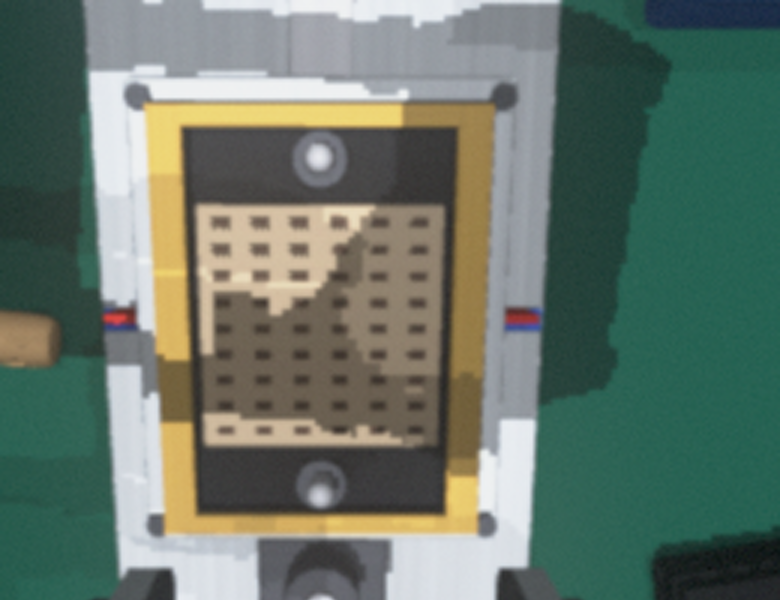

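The red pointers now lie inside the blue strips at about (120,319) and (523,319), with slivers of blue on both sides. The lever reached its stop. Next is the cover, measured with the same relative camera geometry.

Run:
```python
from h import *;import pickle
c,im=pickle.load(open('w7.pkl','rb'))
for n,uv,z in (("pin+",(319,157),79),("pin-",(319,492),79),("sh+",(319.5,159.5),65),("sh-",(321,484),65)): print(n,back(c,np.array(uv)/3+(140,40),z).round(1))
need((371,-271,323),1.403)
```

```text
pin+ [586.6  46.8  79. ]
pin- [585.8 -51.8  79. ]
sh+ [586.6  46.8  65. ]
sh- [586.2 -53.4  65. ]
need [-0.9671 -0.8706  0.2429] [-0.     -0.      0.1093] t 13.62 tcp [589.59 -30.07 383.73] F [0.3 0.2 0.5] w 51.3 gf 0.0
```

```bash
python3 -m pendant '[[[-0.15,-0.14,0.03,0,0,0.02,1],[-0.33,-0.3,0.08,0,0,0.04,1],[-0.52,-0.47,0.13,0,0,0.06,1],[-0.7,-0.64,0.2,0,0,0.08,1],[-0.9,-0.82,0.243,0,0,0.109,1]]]' >/dev/null
python3 -m pendant '[[[-0.08,-0.06,0,0,0,0.005,1],[-0.08,-0.06,0,0,0,0.005,1],[-0.08,-0.06,0,0,0,0.005,1],[-0.08,-0.06,0,0,0,0.005,1],[-0.08,-0.06,0,0,0,0.005,1]]]' >/dev/null
python3 - <<'E'
from h import *;import pickle
need((371,-271,323),1.403)
c=arm.get_calibration('wrist');im=arm.grab_frame('wrist');pickle.dump((c,im),open('w8.pkl','wb'))
print(proj(c,[[383.4,-196.7,18],[366.4,-297,18]]))
hsv=cv2.cvtColor(im,cv2.COLOR_BGR2HSV)
for lo,hi,n,z in (((0,0,150),(180,45,255),"white",18),((8,50,90),(25,170,255),"tan",8),((120,80,40),(160,255,255),"purple",8)):
  for b in blobs(im,lo,hi,(60,0,450,384),60): print(n,b,back(c,b[1],z).round(1))
cv2.imwrite('pics/w8.png',cv2.resize(im,(800,600),interpolation=cv2.INTER_CUBIC))
E
```

```text
need [-0.0308 -0.0016  0.0067] [ 0.     -0.0001 -0.0037] t 14.88 tcp [ 372.71 -263.49  324.67] F [-0.2 -0.2  0.6] w 85.2 gf 0.0
[[248.82477543 104.12478865]
 [249.68626748 216.23974838]]
white (np.int32(6685), array([417.78,  52.67]), [325, 0, 65, 115]) [ 527.8 -180.5   18. ]
white (np.int32(65), array([204.8 ,  96.11]), [141, 92, 9, 9]) [ 347.6 -183.7   18. ]
white (np.int32(496), array([252.76, 104.97]), [181, 92, 25, 26]) [ 386.6 -198.    18. ]
white (np.int32(348), array([253.31, 217.64]), [182, 209, 24, 19]) [ 369.5 -299.    18. ]
white (np.int32(236), array([134.91, 235.22]), [66, 228, 22, 18]) [ 254.8 -296.9   18. ]
white (np.int32(123), array([329.85, 331.54]), [253, 328, 34, 7]) [ 426.9 -437.4   18. ]
white (np.int32(363), array([441.6 , 372.16]), [373, 360, 17, 24]) [ 541.5 -510.6   18. ]
tan (np.int32(11857), array([253.83, 156.28]), [137, 88, 114, 139]) [ 379.8 -243.2    8. ]
purple (np.int32(5161), array([106.74, 219.27]), [0, 183, 108, 95]) [ 227.5 -279.3    8. ]
purple (np.int32(979), array([ 80.52, 272.48]), [0, 258, 52, 35]) [ 184.2 -330.5    8. ]
```

View pics/w8.png

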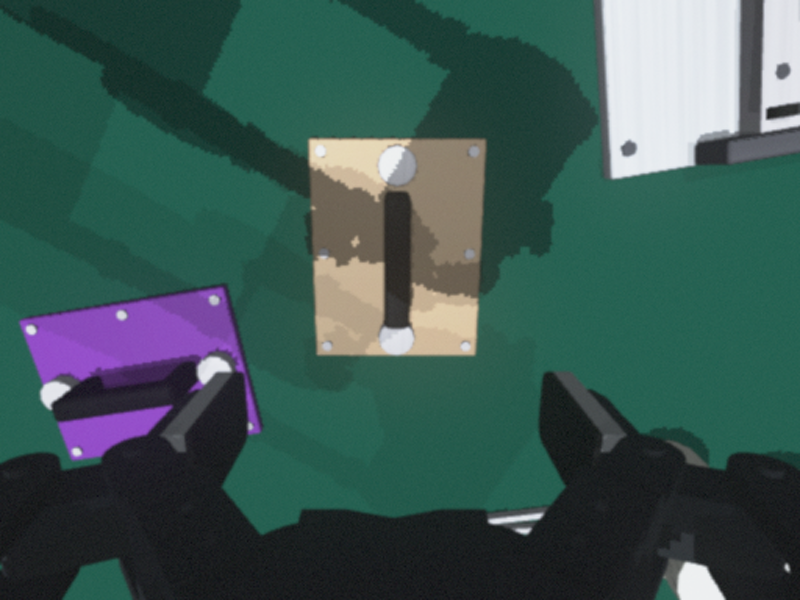

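The cover's caps are at (397,165) and (397,338), aligned with the tool. They come out about 101 mm apart, against 100 expected. I go down onto the handle.

```bash
python3 -c "
from h import *
need((378.5,-248,194),1.397)"
python3 -m pendant '[[[0.03,0.01,0.05,0,0,0,0.7],[0.063,0.012,0.15,0,0,0,0.6],[0.065,0.012,0.3,0,0,0,0.6],[0.065,0.012,0.42,0,0,0,0.6],[0.065,0.012,0.515,0,0,0,0.6]]]' 60
python3 -c "
from h import *
need((378.5,-248,194),1.397)"
```

```text
need [0.0654 0.0125 0.5226] [-0.     -0.0001  0.0002] t 14.93 tcp [ 372.61 -263.58  324.65] F [0.3 0.4 0.9] w 85.7 gf 0.0
time: 15.55
tcp_pos: [377.6, -247.7, 193.4]
tool_rot: [[0.174, 0.985, -0.002], [0.985, -0.174, 0.002], [0.001, -0.002, -1.0]]
wrist_force: [-0.2, -0.1, 0.6]
width: 51.5
gripper_force: 0.0
need [-0.0008  0.0036 -0.0026] [-0.0013 -0.0008 -0.0004] t 15.55 tcp [ 377.65 -247.66  193.36] F [-0.2 -0.1  0.6] w 51.5 gf 0.0
```

```bash
python3 -m pendant '[[[0,0,0,0,0,0,0.3],[0,0,0,0,0,0,0],[0,0,0,0,0,0,0],[0,0,0,0,0,0,0],[0,0,0,0,0,0,0]]]' 100
python3 -m pendant '[[[0,0,-0.03,0,0,0,0],[0,0,-0.1,0,0,0,0],[0,0,-0.2,0,0,0,0],[0,0,-0.35,0,0,0,0],[0,0,-0.45,0,0,0,0]]]' 100
python3 - <<'E'
from h import *;import pickle
need((586,-4,310),1.563)
c=arm.get_calibration('wrist');im=arm.grab_frame('wrist');pickle.dump((c,im),open('w9.pkl','wb'))
for b in blobs(im,(0,0,140),(180,60,255),(100,0,420,384),60): print("white",b)
E
```

```text
time: 16.18
tcp_pos: [378.2, -248.7, 197.0]
tool_rot: [[0.174, 0.985, 0.002], [0.985, -0.174, -0.001], [-0.001, 0.002, -1.0]]
wrist_force: [0.7, 0.3, 3.4]
width: 11.9
gripper_force: 98.3
time: 16.8
tcp_pos: [377.9, -248.7, 311.4]
tool_rot: [[0.174, 0.985, 0.002], [0.985, -0.174, -0.002], [-0.001, 0.002, -1.0]]
wrist_force: [-0.2, 0.6, -2.1]
width: 11.8
gripper_force: 97.9
need [1.1087 0.6494 0.0056] [ 0.0015  0.001  -0.1115] t 16.8 tcp [ 377.86 -248.67  311.4 ] F [-0.2  0.6 -2.1] w 11.8 gf 97.9
white (np.int32(4098), array([403.49,  61.81]), [285, 0, 35, 133])
white (np.int32(196), array([163.63, 119.7 ]), [55, 111, 17, 18])
white (np.int32(114), array([339.14, 119.59]), [234, 114, 11, 12])
white (np.int32(386), array([129.76, 259.15]), [19, 249, 23, 21])
white (np.int32(84), array([267.92, 320.92]), [162, 311, 11, 18])
white (np.int32(79), array([235.09, 321.24]), [131, 312, 11, 17])
```

Run:
```python
from h import *;import pickle
c,im=pickle.load(open('w9.pkl','rb'));o=arm.observe()
R=o["tool_rot"];t=o["tcp_pos"]
T=lambda x,y,z:R@np.array([x,y,z])+t
print("exp cap",proj(c,[T(50,0,179),T(61,0,179),T(39,0,179),T(50,11,179)]).round(1))
print("exp corners",proj(c,[T(65,50,189),T(65,-50,189)]).round(1))
g=cv2.cvtColor(im,cv2.COLOR_BGR2GRAY)
print("col255",g[60:260:3,252].tolist())
hc=cv2.HoughCircles(cv2.GaussianBlur(g,(5,5),0),cv2.HOUGH_GRADIENT,1.2,40,param1=60,param2=15,minRadius=15,maxRadius=35)
print(hc)
h=cv2.cvtColor(im,cv2.COLOR_BGR2HSV);m=cv2.inRange(h,(8,40,40),(28,190,255))
n,_,s,ce=cv2.connectedComponentsWithStats(m);print([(s[i].tolist(),ce[i].round(1)) for i in range(1,n) if s[i,4]>300])
```

```text
exp cap [[251.7 140.8]
 [251.6 116.6]
 [251.7 164.1]
 [275.2 140.8]]
exp corners [[354.8 107.6]
 [148.8 107.7]]
col255 [80, 79, 80, 82, 80, 78, 78, 79, 79, 64, 55, 56, 57, 58, 53, 73, 125, 125, 110, 132, 124, 121, 120, 121, 121, 117, 119, 117, 116, 115, 115, 115, 112, 106, 92, 43, 31, 33, 33, 33, 37, 37, 31, 34, 32, 32, 32, 30, 33, 29, 31, 32, 33, 27, 29, 27, 29, 30, 31, 29, 28, 26, 27, 27, 27, 24, 24]
[[[252.6      135.        23.04    ]
  [ 48.600002 280.2       34.32    ]
  [ 34.2      241.8       26.279999]
  [430.2      325.80002   32.88    ]
  [178.20001  244.20001   27.720001]
  [138.6      336.6       21.12    ]
  [ 76.200005 238.20001   33.      ]
  [121.8      226.20001   23.76    ]
  [179.40001  138.6       26.16    ]
  [251.40001  318.6       22.08    ]
  [496.2      345.        34.32    ]
  [114.600006 269.40002   18.      ]
  [366.6      334.2       18.36    ]
  [360.6       75.        23.04    ]
  [249.00002  256.2       22.560001]
  [456.6       84.600006  22.8     ]
  [322.2      234.6       18.84    ]]]
[([151, 105, 201, 173, 23417], array([251.1, 179. ]))]
```

```bash
python3 -m pendant '[[[0.12,0.07,-0.02,0,0,-0.02,0],[0.3,0.17,-0.04,0,0,-0.05,0],[0.5,0.29,-0.04,0,0,-0.08,0],[0.7,0.4,-0.04,0,0,-0.11,0],[0.85,0.5,-0.04,0,0,-0.111,0]]]' 100 >/dev/null
python3 -c "
from h import *
need((586.2,-4.6,310),1.563)"
```

```text
need [0.2194 0.1877 0.0335] [-0.     -0.      0.0007] t 17.48 tcp [538.91 -59.13 318.38] F [ 0.3 -0.1 -2.7] w 11.7 gf 98.0
```

```bash
python3 -m pendant '[[[0.07,0.06,0,0,0,0,0],[0.14,0.12,0,0,0,0,0],[0.19,0.165,0.01,0,0,0,0],[0.219,0.188,0.034,0,0,0,0],[0.219,0.188,0.034,0,0,0,0]]]' 100 >/dev/null
python3 -m pendant '[[[0,0,0.04,0,0,0,0],[0,0,0.07,0,0,0,0],[0,0,0.09,0,0,0,0],[0,0,0.1,0,0,0,0],[0,0,0.1,0,0,0,0]]]' 100
python3 -c "
from h import *
need((586.2,-4.6,276),1.563)
c=arm.get_calibration('wrist');o=arm.observe();R=o['tool_rot'];t=o['tcp_pos'];T=lambda x,y,z:R@np.array([x,y,z])+t
im=arm.grab_frame('wrist');g=cv2.GaussianBlur(cv2.cvtColor(im,cv2.COLOR_BGR2GRAY),(5,5),0)
print('exp',proj(c,[T(50,0,179)]).round(1))
hc=cv2.HoughCircles(g[80:190,200:310],cv2.HOUGH_GRADIENT,1.2,40,param1=60,param2=12,minRadius=19,maxRadius=27);print(hc)
"
```

```text
time: 18.73
tcp_pos: [585.4, -6.8, 284.8]
tool_rot: [[0.009, 1.0, -0.0], [1.0, -0.009, -0.0], [-0.0, -0.0, -1.0]]
wrist_force: [0.3, -0.4, -2.6]
width: 11.5
gripper_force: 98.2
need [0.009  0.0032 0.0351] [-0.0001  0.     -0.0005] t 18.73 tcp [585.39  -6.85 284.78] F [ 0.3 -0.4 -2.6] w 11.5 gf 98.2
exp [[249.7 138.5]]
[[[51.000004 58.2      22.12    ]
  [24.6      23.400002 22.24    ]]]
```

```bash
python3 -m pendant '[[[0.01,0.003,0.005,0,0,0,0],[0.01,0.003,0.015,0,0,0,0],[0.01,0.003,0.03,0,0,0,0],[0.01,0.003,0.044,0,0,0,0],[0.01,0.003,0.044,0,0,0,0]]]' 100
python3 -c "
from h import *
need((586.2,-4.2,274),1.563);print(arm.observe()['wrist_torque'])"
```

```text
time: 19.4
tcp_pos: [586.1, -4.3, 273.2]
tool_rot: [[0.009, 1.0, -0.001], [1.0, -0.009, 0.0], [0.0, -0.001, -1.0]]
wrist_force: [0.1, -0.5, -2.0]
width: 11.7
gripper_force: 98.2
need [ 0.0004  0.0005 -0.0031] [-0.0007 -0.0001 -0.0005] t 19.4 tcp [586.07  -4.3  273.23] F [ 0.1 -0.5 -2. ] w 11.7 gf 98.2
[-0.02185375  0.00301824  0.02920744]
```

```bash
python3 -m pendant '[[[0,0,0.006,0,0,0,0],[0,0,0.012,0,0,0,0],[0,0,0.018,0,0,0,0],[0,0,0.024,0,0,0,0],[0,0,0.024,0,0,0,0]]]' 100
python3 -c "
from h import *
need((586.2,-4.2,262),1.563);print(arm.observe()['wrist_torque'])"
```

```text
time: 20.02
tcp_pos: [586.1, -4.2, 267.6]
tool_rot: [[0.008, 1.0, -0.001], [1.0, -0.008, 0.0], [0.0, -0.001, -1.0]]
wrist_force: [-2.2, 0.2, -3.1]
width: 11.6
gripper_force: 98.3
need [0.0001 0.0004 0.0223] [-0.0004 -0.0001 -0.0004] t 20.02 tcp [586.1   -4.23 267.57] F [-2.2  0.2 -3.1] w 11.6 gf 98.3
[0.19969034 0.37878133 0.09504531]
```

```bash
python3 -m pendant '[[[0,0,0.006,0,0,0,0],[0,0,0.012,0,0,0,0],[0,0,0.016,0,0,0,0],[0,0,0.016,0,0,0,0],[0,0,0.016,0,0,0,0]]]' 100
python3 -m pendant '[[[0,0,0.006,0,0,0,0],[0,0,0.01,0,0,0,0],[0,0,0.014,0,0,0,0],[0,0,0.016,0,0,0,0],[0,0,0.016,0,0,0,0]]]' 100
python3 -c "
from h import *
need((586.2,-4.2,262),1.563);print(arm.observe()['wrist_torque'])"
```

```text
time: 20.65
tcp_pos: [585.9, -4.1, 265.7]
tool_rot: [[0.008, 1.0, 0.0], [1.0, -0.008, 0.0], [0.0, 0.0, -1.0]]
wrist_force: [-7.3, 1.2, 5.8]
width: 11.3
gripper_force: 99.4
time: 21.28
tcp_pos: [585.8, -4.1, 263.2]
tool_rot: [[0.008, 1.0, 0.001], [1.0, -0.008, 0.0], [0.0, 0.001, -1.0]]
wrist_force: [-10.3, 1.3, 12.4]
width: 11.7
gripper_force: 100.3
need [-0.0004  0.0015  0.0047] [ 0.0008 -0.     -0.0003] t 21.27 tcp [585.82  -4.11 263.19] F [-10.3   1.3  12.4] w 11.7 gf 100.3
[0.27092153 1.76118949 0.09658187]
```

```bash
python3 -m pendant '[[[0,-0.003,0,0,0,0,0],[0,-0.006,0,0,0,0,0],[0,-0.008,0.004,0,0,0,0],[0,-0.008,0.008,0,0,0,0],[0,-0.008,0.01,0,0,0,0]]]' 100
python3 -m pendant '[[[0,0,0.004,0,0,0,0],[0,0,0.008,0,0,0,0],[0,0,0.008,0,0,0,0],[0,0,0.008,0,0,0,0],[0,0,0.008,0,0,0,0]]]' 100
python3 -c "
from h import *
need((586.2,-4.2,262),1.563);print(arm.observe()['wrist_torque'])"
```

```text
time: 21.9
tcp_pos: [584.9, -4.1, 262.0]
tool_rot: [[0.008, 1.0, 0.007], [1.0, -0.008, -0.0], [0.0, 0.007, -1.0]]
wrist_force: [-5.3, 2.1, 15.3]
width: 12.1
gripper_force: 100.6
time: 22.52
tcp_pos: [584.7, -4.1, 261.9]
tool_rot: [[0.008, 1.0, 0.008], [1.0, -0.008, -0.0], [-0.0, 0.008, -1.0]]
wrist_force: [-8.3, 2.0, 21.7]
width: 11.6
gripper_force: 101.4
need [-0.0005  0.0059 -0.0005] [ 0.0051  0.0001 -0.0002] t 22.52 tcp [584.74  -4.06 261.88] F [-8.3  2.  21.7] w 11.6 gf 101.4
[0.28113439 1.62522646 0.10076506]
```

```bash
python3 -m pendant '[[[0,-0.003,0,0.002,0,0,0],[0,-0.005,0,0.003,0,0,0],[0,-0.006,0.002,0.004,0,0,0],[0,-0.006,0.004,0.004,0,0,0],[0,-0.006,0.004,0.004,0,0,0]]]' 100
python3 - <<'E'
from h import *
need((586.2,-4.2,262),1.563)
o=arm.observe();print(o["wrist_torque"],o["tool_rot"][:,2])
im=arm.grab_frame("top");c=arm.get_calibration("top")
for n,lo,hi,roi in (("orange",(5,150,100),(14,255,255),(250,120,340,190)),("tan",(8,50,100),(25,160,255),(225,120,310,190)),("blue",(105,90,60),(125,255,255),(240,125,290,190)),("red",(0,110,60),(4,255,255),(240,125,290,190))):
    for b in blobs(im,lo,hi,roi,2): print(n,b,back(c,b[1],75).round(0))
E
```

```text
time: 23.15
tcp_pos: [584.5, -4.1, 261.9]
tool_rot: [[0.008, 1.0, 0.008], [1.0, -0.008, -0.0], [-0.0, 0.008, -1.0]]
wrist_force: [-0.2, 1.1, 20.0]
width: 11.8
gripper_force: 101.3
need [-0.0005  0.0067 -0.0004] [ 0.0054  0.0001 -0.0002] t 23.15 tcp [584.54  -4.07 261.88] F [-0.2  1.1 20. ] w 11.8 gf 101.3
[0.31598169 0.20922598 0.09667598] [ 8.04651250e-03 -1.46323702e-04 -9.99967616e-01]
orange (np.int32(55), array([302.73, 147.53]), [44, 22, 18, 10]) [ 594. -134.   75.]
tan (np.int32(43), array([248.07, 142.91]), [21, 18, 6, 10]) [613.  42.  75.]
tan (np.int32(34), array([275.26, 143.09]), [48, 18, 5, 11]) [610. -46.  75.]
tan (np.int32(3), array([309., 142.]), [84, 21, 1, 3]) [ 612. -155.   75.]
tan (np.int32(29), array([298.79, 148.07]), [68, 25, 16, 8]) [ 592. -121.   75.]
tan (np.int32(3), array([308.  , 147.67]), [82, 27, 3, 2]) [ 593. -151.   75.]
tan (np.int32(2), array([304.5, 149. ]), [79, 29, 2, 1]) [ 589. -140.   75.]
tan (np.int32(2), array([301.5, 150. ]), [76, 30, 2, 1]) [ 586. -130.   75.]
tan (np.int32(129), array([271.5, 159.4]), [42, 32, 10, 15]) [556. -32.  75.]
tan (np.int32(152), array([250.24, 161.05]), [19, 34, 14, 14]) [552.  36.  75.]
```

```bash
python3 -c "
from station import arm
print(arm.finish_job())"
```

```text
the job is handed in; nothing more can be done
None
```

The job is handed in at about 23 s: the carriage is clamped with its pointers on the blue marks to about 1 mm, and the tan cover is on both pins, pressed to a hard stop with about 20 N and still gripped. I inferred that it is fully seated from the stop height and the force, since I had no picture views left to check by eye.

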